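# Weigh the square bottle from the revolving caddy

## Task

The square bottle of hardener is round the side or back of the revolving caddy, by or under the wire shelf, and I want to weigh what is left in it. Turn the caddy so that the square bottle's bay comes round to the front, lift the bottle out there and set it down gently, upright, in the middle of the scale's plate, then let go. Leave the other containers standing in their bays and the things on the bench where they are.

Things in the scene. Friction and masses are not known exactly. Their poses are not given: they have to be found in the camera images.
- carousel (a joint): Angle, rad, by which the caddy's plywood turntable has been turned since the start (0 at the start wherever the bays stand; see bay and front for where they are). Grows anticlockwise seen from above; free to turn either way for many turns. Turned by hand against a light friction (about 0.2 N m), it stays where it is left.
- axis (a point): The turntable's vertical axis at its floor, 30 mm above the bench; fixed in an episode. The turntable is a disc of 180 mm radius with a 5 mm thick lip around its edge, lip top 42 mm above the bench. A 48 mm thick round hub stands on the axis, top 152 mm above the bench. Five of its six equal bays hold a container, which may topple if it is turned in jerks.
- board (a point): Top edge of one of six upright radial plywood boards that part the bays, 160 mm from the axis; turns with the carousel. Boards are 9 mm thick, reach from the hub to 175 mm from the axis, tops 145 mm above the bench, one every 60 degrees. This one is 30 degrees anticlockwise (from above) of the middle of the square bottle's bay. A board's outer end can be pinched from above or pushed to turn the caddy.
- front (a point): Fixed point at the caddy's front (robot side, away from the wire shelf), 120 mm from the axis, at floor height: where the middle of the wanted bay is to come.
- bay (a point): Middle of the floor of the square bottle's bay, 120 mm from the axis; turns with the carousel.
- square_bottle: White plastic square bottle, the only square-bodied container: body 50 x 50 mm and 90 mm high, sloped shoulder, then a round black screw cap 31 mm in diameter from 104 to 128 mm above its underside; 0.12 to 0.34 kg. Origin: centre of its underside, z up the bottle. Stands in its bay, its sides square to the bay within 35 degrees, up to 9 mm off the bay's middle. It can be held by the cap.
- round_bottle: Bystander in a bay: white round bottle, 52 mm diameter, same black cap, 124 mm high. Origin: centre of its underside, z up.
- jar: Bystander in a bay: squat white jar, 66 mm diameter, 78 mm high, wide lid. Origin: centre of its underside, z up.
- tin: Bystander in a bay: plain steel tin, 62 mm diameter, 105 mm high. Origin: centre of its underside, z up.
- small_bottle: Bystander in a bay: short round white bottle, 50 mm diameter, 96 mm high. Origin: centre of its underside, z up.
- shelf: Fixed chrome wire shelf standing over the rear half of the caddy: 460 mm wide (y) by 210 mm deep (x), wires at 196 to 205 mm above the bench, a post at each corner. Origin: on the bench below the middle of its front edge; that edge lies about 20 mm nearer the robot than the caddy's axis. Its +x points to the back.
- scale: Fixed bench scale, grey, 200 (x) by 150 (y) mm, 30 mm high, display at its -x end. Stands left or right of the caddy. Origin: centre of its underside.
- plate (a point): Centre of the top of the scale's steel plate, 130 (x) by 138 (y) mm in the scale's own axes, 40 mm above the bench; 28 mm from the scale's origin along its +x.
- tray: Fixed bystander on the other side from the scale: black tray 200 x 150 mm with two upturned clear cups, 80 mm high in all. Origin: centre of its underside.
- spatula: Loose bystander on the bench: spatula, 190 mm long, lying right of the caddy (-y).
- level: Loose bystander on the bench: aluminium spirit level, 190 x 22 x 48 mm, left of the caddy (+y).
Mind the look-alikes: they are no part of the job. What is shaped like the square_bottle but yellow is not meant. Several things have the shape of the scale; the one meant has the colours described above.

How it is judged:
On the way, in this order (a step that is already met when the one before it is completed fails the run):
1. the square bottle's bay is turned to the front (within 40 mm of the front point) and at rest, the bottle still standing in it (distance between bay and front below 0.04 m and horizontal distance between square_bottle and bay below 0.05 m and angle between square_bottle's own z axis and vertical below 0.15 rad and height (world z) of square_bottle below 0.045 m and velocity of joint carousel between -0.15 and 0.15 rad/s), for 0.2 s.
2. the bottle is lifted off the floor of the bay (by 10 mm) at the front (height (world z) of square_bottle above 0.04 m and horizontal distance between square_bottle and front below 0.1 m and distance between bay and front below 0.06 m), for 0.1 s.
At the end, for the whole second after the job is handed in: The square bottle stands upright (within 0.08 rad), at rest and released on the scale's plate, the centre of its base within 35 mm of the plate's centre; the other four containers stand upright in the caddy's bays (horizontal distance between square_bottle and plate below 0.035 m and height (world z) of square_bottle between 0.036 and 0.046 m and angle between square_bottle's own z axis and vertical below 0.08 rad and linear speed of square_bottle below 0.02 m/s and angle between each of round_bottle, jar, tin, small_bottle's own z axis and vertical below 0.15 rad and horizontal distance between each of round_bottle, jar, tin, small_bottle and axis below 0.165 m and height (world z) of each of round_bottle, jar, tin, small_bottle below 0.04 m); the robot touches nothing.
It fails at once if another container in the caddy is tipped (over 0.4 rad) or lifted out (over 30 mm) (angle between any of round_bottle, jar, tin, small_bottle's own z axis and vertical above 0.4 rad or height (world z) of any of round_bottle, jar, tin, small_bottle above 0.06 m).
It fails at once if a loose thing on the bench is moved by more than 30 mm (distance of any of spatula, level from where it was at the start of the episode above 0.03 m).
It fails at once if the square bottle is tipped over (more than 0.8 rad) (angle between square_bottle's own z axis and vertical above 0.8 rad).
It fails at once if the bottle is dropped or slammed onto the plate (over 0.5 m/s within 50 mm above it) (horizontal distance between square_bottle and plate below 0.06 m and height (world z) of square_bottle below 0.09 m and linear speed of square_bottle above 0.5 m/s).
It also fails if it takes over 72 s, if anything falls off the work surface, if the arm or the gripper's body presses on something with over 40 N, if the wrist force passes 120 N, or if a joint passes its speed limit or range.

## Robot

A 7-joint arm with a two-finger parallel gripper is mounted at the origin on the work surface. World frame = base frame: x ahead of the robot, y to its left, z up, the work surface at z = 0. Lengths are in m, angles in rad, forces in N, time in s.
With the tool pointing down it reaches from about 0.35 to 0.9 m from the base axis. Payload 8.1 kg.
Tool frame: the origin (TCP) lies between the finger pads; the fingertips stand ahead of it and the grasp point (between the pads) is the TCP (arm.nose_length is the z of the fingertips in the tool frame, in m); z points along the fingers, y is the line along which they close (so a half turn about z gives the same grasp; the last joint's range is limited). The gripper opens to 92 mm and grips with 3 to 60 N. Pads are 19 mm wide; open, the fingers measure 130 mm over their backs; the gripper's body (75 mm by 190 mm) begins 47 mm behind the grasp point.
Start: joints at [1.026, 0.434, 0.025, 1.573, -0.012, 1.134, -0.075], TCP at [0.267, -0.565, 0.213] pointing down, gripper open.
Joint ranges: [-2.62, 2.62], [-0.44, 2.09], [-1.27, 1.32], [0.08, 2.57], [-1.32, 4.46], [0.12, 2], [-2.74, 2.74]. Speed limits (rad/s): [2.22, 2.22, 3.01, 3.01, 3.14, 3.14, 3.14].

## Interface

Orientations are given as a rotation vector (axis times angle).
In Python, from cell import sensors, optics, arm gives the robot as it stands.
- The arm moves only by the tool arm_command, never from a script. Its argument "deltas" is one flat list of numbers, 7 for each row, row after row: the turn, a rotation vector about the world's x, y, z as a fraction of full scale, then the shift along the world's x, y, z as a fraction of full scale, then the finger opening in mm, from 0 to 91.8. In form: [wx, wy, wz, dx, dy, dz, fingers, wx, wy, wz, dx, dy, dz, fingers, ...]. A call has 1 to 20 rows; each row is the pose to reach, as a shift and turn from the pose commanded when the call began; what a row does not reach only later rows make up. Full scale, the value 1, is 1 m for a shift and 90 degrees for a turn. A row lasts 1/10 s, in which the tool goes at most 50 mm and 8.59 degrees, less where a joint would pass 70% of its speed; a pose out of reach is approached as far as the arm can. A call with a number of a shift or a turn outside -1 to 1 is refused whole. A call with a gripper value outside its range is refused whole. The fingers move at their own pace and stop on an object; "force" is the grip in N (left out, the last holds). Time passes only in rows, so rows that repeat a pose let the fingers close. It gives the time, the measured TCP pose, the force, the opening and the grip force at its end, in the units of the state.
- sensors.observe(): the state, without advancing time (a new reading comes with each control period).
- optics.get_image(name): name is "side" or "top" or "wrist"; returns the picture (400x640x3 uint8, blue, green, red); there is no depth.
- optics.calibration(name): a dict with "camera_matrix" (3x3 intrinsics, pixels), "rvec" (rotation vector, rad) and "tvec" (3), from world to camera coordinates, as OpenCV has them. Camera axes: x right, y down, z forward; pixel columns grow to the right and rows downward; lengths in m; the calibration is good to about 2 mm. A picture is of the moment at which its call begins: read the wrist's pose just before it. calibration takes no time and is no camera call; for the wrist camera it gives the pose at the moment of the call.
- arm.sign_off(): hands the job in; it is judged then, once.
The state is a dict: "clock": time; "joints": joint angles; "dq": joint speeds; "joint_efforts": joint torques, N m; "position": TCP position; "ee_rot": TCP orientation; "force": force on the tool from outside, world axes, zero at the start; "ft_torque": the same for the moment, N m; "width": opening from 0.0 (shut) to 1.0 (fully open); "gripper_force": force on a finger pad.
Only numpy, scipy, OpenCV 4.12 (cv2) and the standard library are available. Lean on these libraries where they do the work, as an engineer would, in place of code of your own. Each camera call takes 0.05 s, during which the arm holds its last target. There are 200 camera calls.

## Working session

There is one attempt and no reset: what is moved stays moved. The work goes in short steps, Python scripts to look and compute and a tool call to move; the robot and the scene stay as the last step left them, time stands still between calls to the robot, and variables do not carry over. Pictures are saved under pics/ and viewed, at most 10 in all, crops included, and the job is handed in when it is done.

Besides the shell and the picture viewer there is one more tool, called after "Request:" as name(argument=value, ...), one argument or row to a line, values as JSON. arm_command: Moves the arm, as the interface text tells. Its arguments: {"type":"object","properties":{"deltas":{"type":"array","items":{"type":"number"}},"force":{"type":"number"}},"required":["deltas"]}

```bash
ls; mkdir -p pics
cat > h.py <<'E'
import numpy as np, cv2
from cell import sensors, optics, arm
def ray(cam,u,v,z,cal=None):
    c=cal or optics.calibration(cam); K=np.array(c["camera_matrix"]);R=cv2.Rodrigues(np.array(c["rvec"],float))[0];t=np.array(c["tvec"],float).ravel()
    d=R.T@np.linalg.inv(K)@[u,v,1]; o=-R.T@t
    return (o+d*(z-o[2])/d[2]).round(4)
def proj(cam,P):
    c=optics.calibration(cam)
    return cv2.projectPoints(np.array(P,float).reshape(-1,3),np.array(c["rvec"],float),np.array(c["tvec"],float),np.array(c["camera_matrix"],float),None)[0].reshape(-1,2).round(1)
E
python3 - <<'E'
from h import *
for n in("top","side"):
    cv2.imwrite(f"pics/{n}0.png",optics.get_image(n))
    c=optics.calibration(n);R=cv2.Rodrigues(np.array(c["rvec"],float))[0];print(n,(-R.T@np.array(c["tvec"]).ravel()).round(3),R[2].round(2))
print(sensors.observe(), arm.nose_length)
E
```

```text
pics
top [0.449 0.122 1.3  ] [ 0.08 -0.   -1.  ]
side [0.182 1.529 1.156] [ 0.2  -0.79 -0.58]
{'clock': 0.1, 'joints': array([ 1.02640574,  0.43515578,  0.02497497,  1.57399746, -0.01159402,
        1.13399646, -0.07509326]), 'dq': array([ 1.26240174e-03, -2.06217430e-03, -1.09145014e-03, -2.46041896e-03,
       -2.09630565e-04, -1.24829022e-04,  8.34479021e-05]), 'joint_efforts': array([ 2.66288698e-03, -6.69121242e+01,  9.88070816e-01, -3.15143752e+01,
       -6.04524300e-02,  3.74777452e-02,  4.55322299e-05]), 'position': array([ 0.26696997, -0.56458873,  0.21232529]), 'ee_rot': array([-3.06396879e+00, -6.87945184e-01,  6.89882814e-04]), 'force': array([-0.45550189, -0.04894463, -0.5485304 ]), 'ft_torque': array([ 0.00392051,  0.01865662, -0.05338931]), 'gripper_force': 0.0, 'width': 1.0027931762786138} 0.019
```

View pics/top0.png

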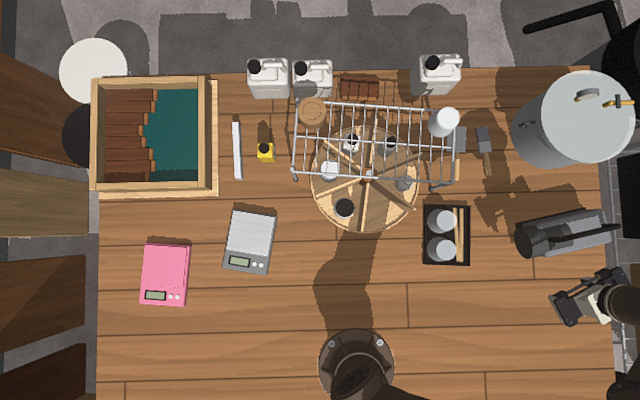

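View pics/side0.png

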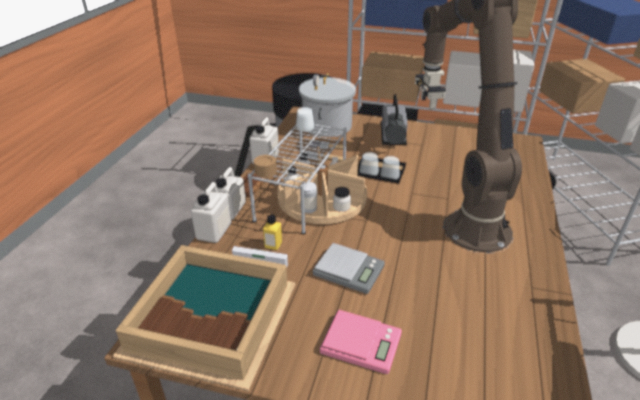

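The top view shows the caddy around (365,178) and the shelf over its rear. The grey scale is at (250,240); the pink one at (165,273) is a look-alike. The yellow bottle at (265,152) is also a look-alike. I'll enlarge the caddy.

Run:
```python
from h import *
a=cv2.imread("pics/top0.png")[105:240,290:470]
cv2.imwrite("pics/crop.png",cv2.resize(a,None,fx=4.4,fy=4.4,interpolation=cv2.INTER_CUBIC))
a=cv2.imread("pics/side0.png")[130:300,240:410]
cv2.imwrite("pics/crop2.png",cv2.resize(a,None,fx=3.5,fy=3.5,interpolation=cv2.INTER_CUBIC))
print(ray("top",366,175,.152),ray("top",366,125,.03),ray("top",363,233,.03))
```

```text
[ 0.6071 -0.0343  0.152 ] [ 0.7928 -0.0568  0.03  ] [ 0.4323 -0.0343  0.03  ]
```

View pics/crop.png

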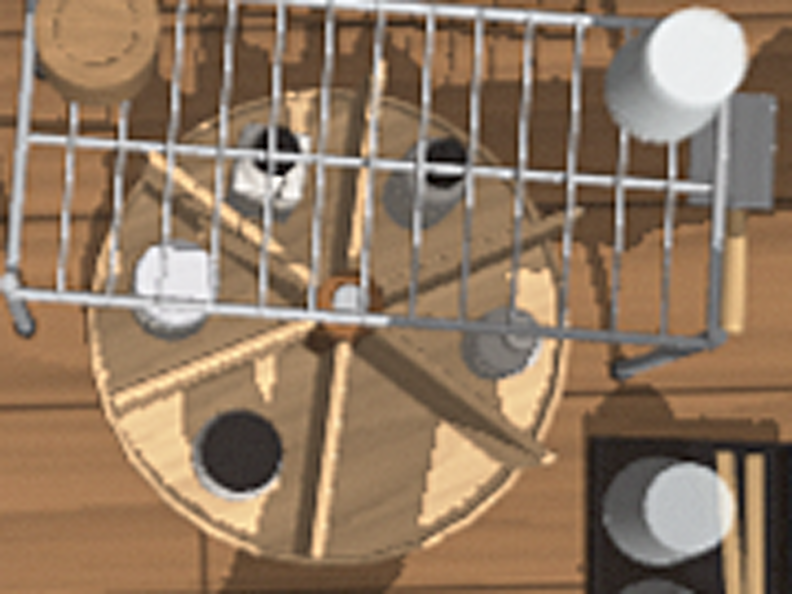

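View pics/crop2.png

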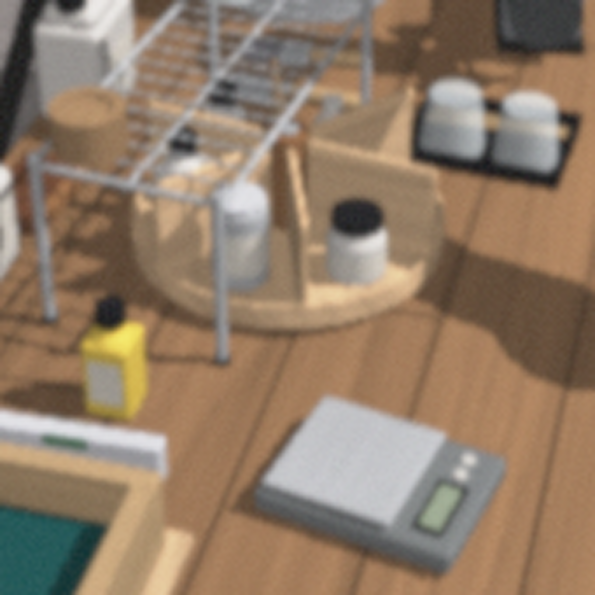

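In the crop, the two black-capped bottles are at back-left (272,160) and back-right (435,165). The jar is at (240,450), the small white bottle or tin at (172,285), and the tin at (500,345). The front-right bay is empty. The left bottle looks faceted and the right one round, so I'll confirm with one more enlarged crop and fit the board ends.

Run:
```python
from h import *
from scipy.optimize import least_squares
im=cv2.imread("pics/top0.png")
a=cv2.resize(im[125:160,335:400],None,fx=12,fy=12,interpolation=cv2.INTER_CUBIC)
a=np.clip(a*1.0,0,255).astype(np.uint8)
cv2.imwrite("pics/crop3.png",a)
g=lambda x,y:(290+x/4.4-.4,105+y/4.4-.4)
E=np.array([ray("top",*g(*p),.145) for p in[(116,402),(318,555),(548,458),(580,212),(378,65),(152,152)]])[:,:2]
print(E)
def f(p):
    r=[]
    for i,e in enumerate(E):
        t=p[2]+i*np.pi/3
        r+=list(e-p[:2]-.175*np.array([np.cos(t),np.sin(t)]))
    return r
s=least_squares(f,[.61,-.035,2.6-0.5]);print(s.x,np.degrees(s.x[2])%360,np.array(s.fun).round(3))
print("hub",ray("top",*g(347,297),.152))
ax=s.x[:2]
for n,p in dict(L=(278,150),R=(447,160)).items():
    q=ray("top",*g(*p),.03+.128)[:2]; d=q-ax; print(n,q,np.hypot(*d),np.degrees(np.arctan2(d[1],d[0])))
```

```text
[[ 0.5483  0.1175]
 [ 0.4406 -0.017 ]
 [ 0.5026 -0.1761]
 [ 0.6718 -0.2058]
 [ 0.7785 -0.0703]
 [ 0.7211  0.0882]]
[ 0.61048333 -0.04391667  1.93360599] 110.78746239435647 [-0.    -0.002  0.003 -0.001  0.003  0.003 -0.001  0.002 -0.005  0.002
 -0.    -0.003]
hub [ 0.6157 -0.042   0.152 ]
L [0.7173 0.0024] 0.11642608766461666 23.44198841359068
R [ 0.7075 -0.1128] 0.1189838107568504 -35.37534080640004
```

View pics/crop3.png

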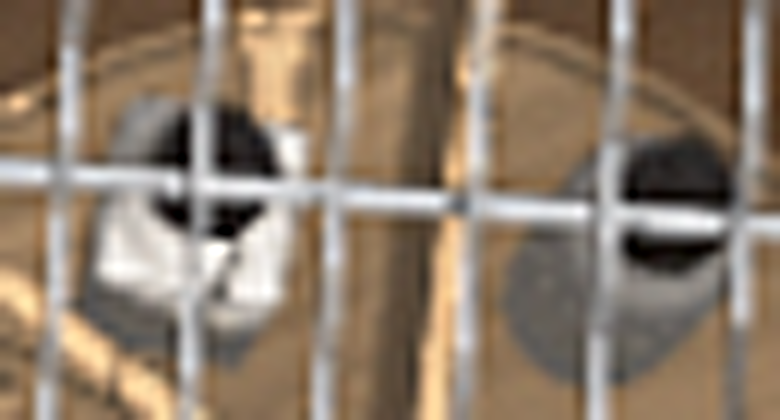

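The enlarged crop settles it: the left one (crop 200,230, top view about (352,142)) has straight edges and corners, so it is the square bottle. The right one (610,280) has a round body, so it is the round bottle. Its bay's middle is at about 21°, so the caddy must turn about +159°. I'll do this in three 53° pushes on successive boards with closed fingers, always in front of the shelf.

```bash
cat >> h.py <<'E'
AX=np.array([.611,-.0435])
def path(a,b,n,r=.155,gap=0):
    out=[]
    for s in np.linspace(0,1,n):
        s=s*s*(3-2*s)*.5+s*.5
        th=np.radians(a+(b-a)*s);ph=th-np.pi
        d=.019*abs(np.cos(ph))+.0095*abs(np.sin(ph))+.0045+gap
        u=np.array([np.cos(th),np.sin(th)]);nn=np.array([-u[1],u[0]])
        out.append(AX+r*u-d*nn)
    return np.array(out)
E
python3 - <<'E'
from h import *
for a,b in[(170.8,224),(164,217),(157,210)]:
    p=path(a,b,16); print("stage",path(a,b,2,gap=.015)[0].round(3),"start",p[0].round(3)); print((p-path(a,b,2,gap=.015)[0]).round(3).tolist())
im=optics.get_image("top");roi=im[195:285,210:290].astype(int)
sat=roi.max(2)-roi.min(2)
for nm,m in(("body",sat<25),("plate",(sat<25)&(roi.mean(2)>140))):
    m=cv2.morphologyEx(m.astype(np.uint8),cv2.MORPH_OPEN,np.ones((3,3)))
    n,l,st,c=cv2.connectedComponentsWithStats(m);k=1+st[1:,4].argmax()
    r=cv2.minAreaRect(np.argwhere(l==k)[:,::-1].astype(np.float32)+[[210,195]] if 0 else (np.argwhere(l==k)[:,::-1]+[210,195]).astype(np.float32))
    print(nm,r,ray("top",*r[0],.04 if nm=="plate" else .03),[ray("top",*q,.035)[:2].tolist() for q in cv2.boxPoints(r)])
E2=[ray("top",290+x/4.4,105+y/4.4,.2) for x,y in[(10,285),(715,340)]];print(E2)
print(cv2.Rodrigues(sensors.observe()["ee_rot"])[0].round(2))
E
```

```text
stage [0.464 0.021] start [0.462 0.006]
[[-0.002, -0.015], [-0.004, -0.021], [-0.006, -0.028], [-0.008, -0.037], [-0.009, -0.047], [-0.01, -0.057], [-0.01, -0.069], [-0.01, -0.08], [-0.008, -0.092], [-0.005, -0.104], [-0.002, -0.115], [0.002, -0.125], [0.006, -0.134], [0.011, -0.142], [0.015, -0.149], [0.018, -0.154]]
stage [0.473 0.038] start [0.469 0.024]
[[-0.004, -0.014], [-0.007, -0.02], [-0.009, -0.027], [-0.012, -0.036], [-0.015, -0.046], [-0.017, -0.057], [-0.018, -0.068], [-0.019, -0.079], [-0.019, -0.091], [-0.018, -0.103], [-0.016, -0.114], [-0.013, -0.124], [-0.01, -0.134], [-0.007, -0.142], [-0.004, -0.149], [-0.001, -0.155]]
stage [0.484 0.055] start [0.478 0.041]
[[-0.006, -0.014], [-0.009, -0.019], [-0.013, -0.025], [-0.016, -0.034], [-0.02, -0.043], [-0.024, -0.054], [-0.027, -0.066], [-0.029, -0.078], [-0.03, -0.089], [-0.03, -0.101], [-0.03, -0.112], [-0.028, -0.122], [-0.027, -0.132], [-0.024, -0.141], [-0.022, -0.148], [-0.02, -0.153]]
body ((249.21597290039062, 241.31198120117188), (45.615787506103516, 61.17881774902344), 10.30484676361084) [0.4146 0.3395 0.03  ] [[0.333, 0.4302], [0.5279, 0.393], [0.4974, 0.246], [0.3031, 0.285]]
plate ((249.6693878173828, 235.8516845703125), (42.82259750366211, 45.88135528564453), 10.12467098236084) [0.4325 0.3361 0.04  ] [[0.3735, 0.4194], [0.5201, 0.3918], [0.4919, 0.2538], [0.3458, 0.2826]]
[array([0.621, 0.184, 0.2  ]), array([ 0.5732, -0.2756,  0.2   ])]
[[ 0.9   0.43 -0.  ]
 [ 0.43 -0.9   0.  ]
 [-0.   -0.   -1.  ]]
```

Request:
arm_command(
  deltas=[0,0,0,0,0,0.04,0,0,0,-0.08,0.05,0.15,0.04,0,0,0,-0.16,0.05,0.15,0.04,0,0,0,-0.24,0.1,0.3,0.04,0,0,0,-0.282,0.1,0.3,0.04,0,0,0,-0.282,0.1,0.3,0.04,0,0,0,-0.282,0.197,0.586,0.04,0,0,0,-0.282,0.197,0.586,0.04,0,0,0,-0.282,0.197,0.586,0.04,0,0,0,-0.282,0.197,0.586,0.04,0,0,0,-0.282,0.197,0.586,0.04,0,0,0,-0.282,0.197,0.586,0.04,0,0,0,-0.282,0.197,0.586,0.04,0,0,0,-0.282,0.197,0.586,0.0,0,0,0,-0.282,0.197,0.586,-0.035,0,0,0,-0.282,0.197,0.586,-0.065,0,0,0,-0.282,0.197,0.586,-0.065,0],
  force=20,
)

```text
clock: 1.85
position: [0.4613, 0.0207, 0.1448]
ee_rot: [3.141, -0.001, -0.011]
force: [0.0, 0.1, -0.4]
width: 0.004
gripper_force: 0.0
```

Now I'm behind the first board with no contact. First push:

Request:
arm_command(
  deltas=[0,0,0,-0.001,-0.008,0,0,0,0,0,-0.002,-0.014,0,0,0,0,0,-0.004,-0.021,0,0,0,0,0,-0.006,-0.028,0,0,0,0,0,-0.008,-0.037,0,0,0,0,0,-0.009,-0.047,0,0,0,0,0,-0.01,-0.057,0,0,0,0,0,-0.01,-0.068,0,0,0,0,0,-0.01,-0.08,0,0,0,0,0,-0.008,-0.092,0,0,0,0,0,-0.005,-0.104,0,0,0,0,0,-0.002,-0.115,0,0,0,0,0,0.002,-0.125,0,0,0,0,0,0.006,-0.134,0,0,0,0,0,0.011,-0.142,0,0,0,0,0,0.015,-0.149,0,0,0,0,0,0.018,-0.154,0,0,0,0,0,0.018,-0.154,0,0],
)

```text
clock: 3.65
position: [0.4826, -0.1336, 0.148]
ee_rot: [3.141, -0.003, 0.0]
force: [0.1, 0.3, -0.6]
width: 0.004
gripper_force: 0.0
```

Run:
```python
from h import *
im=optics.get_image("top")
cv2.imwrite("pics/t1.png",cv2.resize(im[105:250,270:470],None,fx=4,fy=4,interpolation=cv2.INTER_CUBIC))
```

```text
(no output)
```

View pics/t1.png

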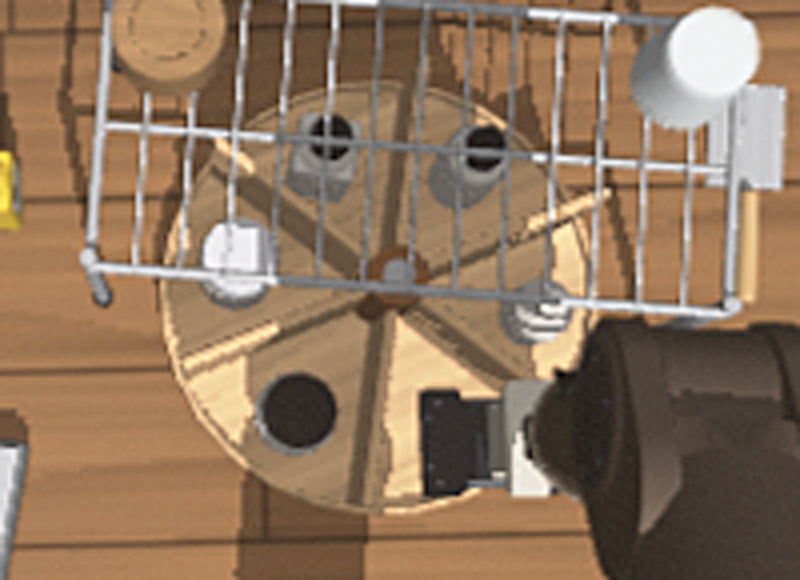

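The picture shows the caddy unturned, with the jar and boards at the same pixels as before, and the gripper at about (455,445) in the crop. The fingers passed without touching, so I'll check the geometry.

Run:
```python
from h import *
s=sensors.observe();p=s["position"];print(p,s["clock"],s["force"])
for c in("top","side"): print(c,proj(c,[p,p-[0,0,-.047],p-[0,0,.019],[*AX,.152],[.611-.16,-.0435,.145]]).tolist())
t=optics.get_image("side")[100:250,250:450]
w=optics.get_image("wrist")
cv2.imwrite("pics/t2.png",np.hstack([cv2.resize(t,(440,330)),cv2.resize(w,(360,225)).copy() if 0 else cv2.copyMakeBorder(cv2.resize(w,(360,225)),0,105,0,0,cv2.BORDER_CONSTANT)]))
```

```text
[ 0.48231886 -0.13305945  0.14794669] 3.7 [-0.57999987  0.53872418  0.49208946]
top [[400.3, 215.8], [403.9, 215.2], [398.9, 216.0], [369.0, 173.6], [370.6, 227.0]]
side [[359.7, 161.0], [360.2, 150.6], [359.5, 165.1], [322.5, 167.1], [363.0, 174.4]]
```

View pics/t2.png

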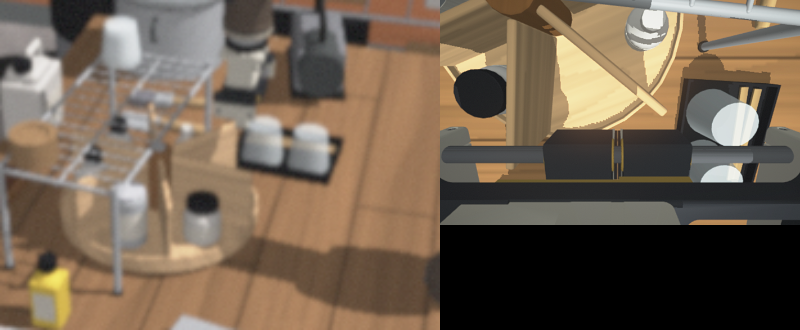

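Run:
```python
from h import *
for a in(170.8,230.8,224,284):
    u=np.array([np.cos(np.radians(a)),np.sin(np.radians(a))])
    print(a,[proj(c,[[*(AX+.175*u),.145],[*(AX+.175*u),.04]]).tolist() for c in("side","top")])
for n in("side","top"):
    i0=cv2.imread(f"pics/{n}0.png").astype(int); i1=optics.get_image(n).astype(int)
    d=np.abs(i1-i0).max(2)>40
    r=(slice(105,240),slice(295,440)) if n=="top" else (slice(140,220),slice(270,380))
    print(n,d[r].mean())
    if n=="side":
        t=i1[130:225,270:400].astype(np.uint8); b=i0[130:225,270:400].astype(np.uint8)
        f=lambda q:cv2.resize(q,(400,292),interpolation=cv2.INTER_CUBIC)
        A=np.hstack([f(b),f(t)])
    else:
        t=i1[115:240,305:430].astype(np.uint8); b=i0[115:240,305:430].astype(np.uint8)
        g=lambda q:cv2.resize(q,(400,300),interpolation=cv2.INTER_CUBIC)
        A=np.vstack([A,np.hstack([g(b),g(t)])])
cv2.imwrite("pics/cmp.png",A)
```

```text
170.8 [[[364.8, 178.8], [363.5, 201.4]], [[361.4, 231.6], [357.6, 231.3]]]
230.8 [[[357.6, 155.3], [356.6, 177.1]], [[415.2, 209.4], [406.9, 211.0]]]
224 [[[360.6, 157.5], [359.5, 179.4]], [[410.7, 214.6], [402.8, 215.8]]]
284 [[[323.4, 146.4], [323.4, 167.9]], [[424.2, 158.7], [415.2, 164.5]]]
side 0.15625
top 0.27877394636015324
```

View pics/cmp.png

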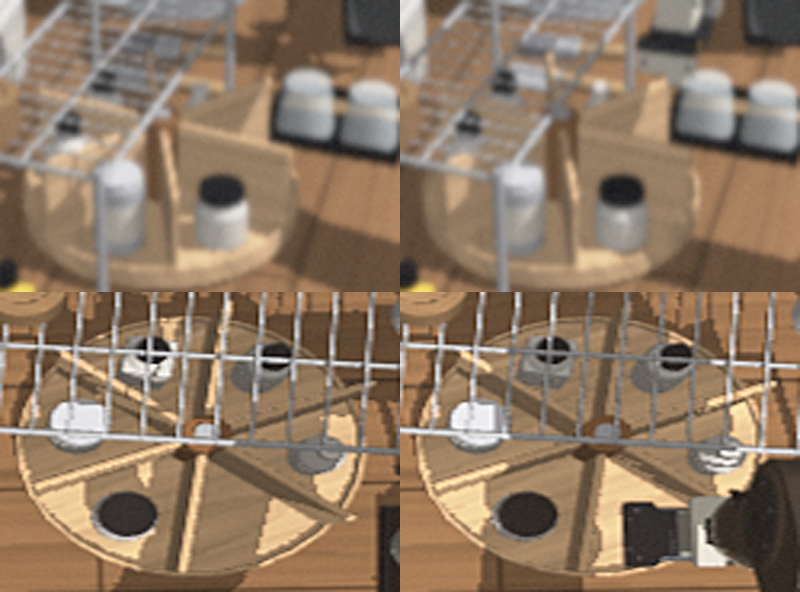

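Run:
```python
from h import *
p=sensors.observe()["position"]
for dz in(.047,.08,.1,.13):
  print(dz,proj("side",p+[[-.0375,.095,dz],[.0375,.095,dz]]).tolist(),proj("top",p+[[-.0375,.095,dz],[.0375,.095,dz]]).tolist())
print(proj("wrist",[p,p+[0,0,-.019],p+[0,.019,-.019],[*(AX+.175*np.array([np.cos(a:=np.radians(230.8)),np.sin(a)])),.145],[*(AX+.175*np.array([np.cos(b:=np.radians(170.8)),np.sin(b)])),.145]]).tolist())
w=optics.get_image("wrist");cv2.imwrite("pics/w.png",w)
```

```text
0.047 [[365.0, 164.2], [345.5, 161.5]] [[371.1, 229.3], [370.2, 203.1]]
0.08 [[365.4, 156.6], [345.7, 153.9]] [[372.9, 229.3], [371.9, 202.3]]
0.1 [[365.7, 151.9], [345.8, 149.2]] [[374.0, 229.3], [372.9, 201.8]]
0.13 [[366.1, 144.7], [346.1, 142.1]] [[375.7, 229.3], [374.6, 201.0]]
[[315.3, 239.5], [315.3, 227.9], [284.4, 227.9], [399.5, 206.4], [120.4, 305.8]]
```

View pics/w.png

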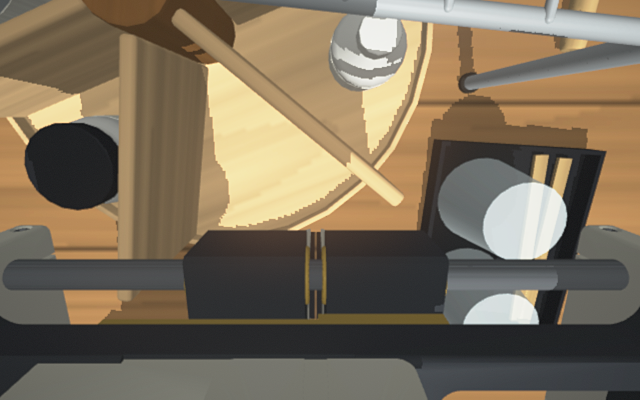

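The wrist view shows the closed fingers at (315,265) inside the empty bay, past the front board (125,300), whose neighbour ends at (395,200). The calibration agrees with the board model, so the fingertips must have skimmed over the board. I'll go deeper here, since the bay is empty, and feel for the next board.

Request:
arm_command(
  deltas=[0,0,0,-0.005,0.01,-0.015,0,0,0,0,-0.01,0.02,-0.03,0,0,0,0,-0.01,0.02,-0.033,0,0,0,0,-0.01,0.02,-0.033,0],
)

```text
clock: 4.35
position: [0.4721, -0.113, 0.1149]
ee_rot: [3.142, -0.001, -0.001]
force: [-0.2, -0.5, -0.2]
width: 0.005
gripper_force: 0.0
```

Request:
arm_command(
  deltas=[0,0,0,0,-0.008,0,0,0,0,0,0,-0.016,0,0,0,0,0,0,-0.024,0,0,0,0,0,0,-0.032,0,0,0,0,0,0,-0.04,0,0,0,0,0,0,-0.048,0,0],
)

```text
clock: 4.95
position: [0.4722, -0.162, 0.1151]
ee_rot: [3.141, -0.003, 0.0]
force: [-0.4, -0.1, 0.8]
width: 0.003
gripper_force: 0.0
```

```bash
cat >> h.py <<'E'
def angle(im=None,rng=None):
    """score board angle (mod 60) by brightness-free edge matching vs reference image: rotate reference about axis on the board-top plane"""
    pass
E
python3 - <<'E'
from h import *
im=optics.get_image("wrist"); cv2.imwrite("pics/w2.png",im)
a=cv2.imread("pics/w.png")
print(np.abs(im.astype(int)-a).mean())
# jar lid in top: dark blob
t=optics.get_image("top"); g=t.max(2)[195:225,325:375]; m=(g<55).astype(np.uint8)
n,l,s,c=cv2.connectedComponentsWithStats(m);k=1+s[1:,4].argmax();u,v=c[k]+[325,195]
q=ray("top",u,v,.108)[:2]-AX;print(u,v,s[k,4],np.hypot(*q),np.degrees(np.arctan2(q[1],q[0])))
t=cv2.imread("pics/top0.png"); g=t.max(2)[195:225,325:375]; m=(g<55).astype(np.uint8)
n,l,s,c=cv2.connectedComponentsWithStats(m);k=1+s[1:,4].argmax();u,v=c[k]+[325,195]
q=ray("top",u,v,.108)[:2]-AX;print(u,v,s[k,4],np.hypot(*q),np.degrees(np.arctan2(q[1],q[0])))
E
```

```text
24.479184895833335
346.04255319148933 207.3244680851064 188 0.11888805659106381 144.75924692978515
344.97058823529414 207.39705882352942 136 0.12098305666497267 143.53738901660185
```

Request:
arm_command(
  deltas=[0,0,0,0,0.02,0,0,0,0,0,0,0.042,0,0,0,0,0,0.012,0.037,0,0,0,0,0,0.023,0.032,0,0,0,0,0,0.023,0.032,0,0],
)

```text
clock: 5.55
position: [0.497, -0.1303, 0.1151]
ee_rot: [3.141, -0.004, 0.002]
force: [0.2, 0.2, -0.1]
width: 0.003
gripper_force: 0.0
```

Request:
arm_command(
  deltas=[0,0,0,0.005,-0.004,0,0,0,0,0,0.01,-0.008,0,0,0,0,0,0.015,-0.012,0,0,0,0,0,0.02,-0.016,0,0,0,0,0,0.025,-0.02,0,0],
)

```text
clock: 6.05
position: [0.5203, -0.1495, 0.1149]
ee_rot: [-3.142, 0.002, 0.001]
force: [-1.6, 0.8, -0.7]
width: 0.004
gripper_force: 0.8
```

Run:
```python
from h import *
im=optics.get_image("wrist"); cv2.imwrite("pics/w3.png",im)
t=optics.get_image("top"); g=t.max(2)[195:225,325:375]; m=(g<55).astype(np.uint8)
n,l,s,c=cv2.connectedComponentsWithStats(m);k=1+s[1:,4].argmax();u,v=c[k]+[325,195]
q=ray("top",u,v,.108)[:2]-AX;print(u,v,s[k,4],np.hypot(*q),np.degrees(np.arctan2(q[1],q[0])))
def e(a): 
    u=[np.cos(np.radians(a)),np.sin(np.radians(a))]; return proj("wrist",[[*(AX+r*np.array(u)),.145] for r in(.175,.03)]).tolist()
for a in(170.8,230.8,240): print(a,e(a))
```

```text
349.1347826086957 210.0086956521739 230 0.12119810229537425 150.70662660395647
170.8 [[63.6, 406.4], [52.3, 132.9]]
230.8 [[375.6, 302.4], [114.8, 106.7]]
240 [[412.0, 258.5], [119.9, 96.6]]
```

View pics/w3.png

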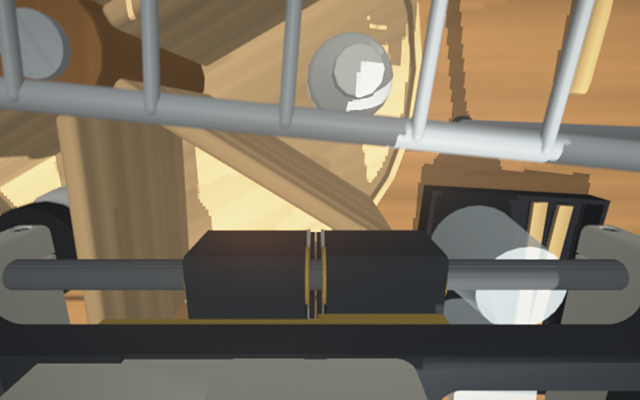

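The deeper push turned the caddy: the jar has gone from 144° to 151°. The view shows the fingers against the board at (385,230). So I'll push at TCP z≈0.12, and first touch the top of the front board with closed fingers to learn the true tip height.

Run:
```python
from h import *
for a,b in[(177.3,222),(162,215),(155,208)]:
    p=path(a,b,15,r=.16); s=path(a,b,2,r=.16,gap=.02)[0]; print("stage",s.round(3)); print((p-s).round(3).tolist())
a=np.radians(177.3);print("boardtop",AX+.155*np.array([np.cos(a),np.sin(a)]))
```

```text
stage [0.453 0.008]
[[-0.001, -0.02], [-0.002, -0.026], [-0.003, -0.032], [-0.004, -0.04], [-0.004, -0.05], [-0.004, -0.06], [-0.003, -0.07], [-0.002, -0.081], [0.001, -0.092], [0.004, -0.102], [0.008, -0.112], [0.012, -0.121], [0.015, -0.129], [0.019, -0.135], [0.022, -0.14]]
stage [0.473 0.049]
[[-0.006, -0.019], [-0.009, -0.025], [-0.012, -0.033], [-0.016, -0.043], [-0.019, -0.054], [-0.022, -0.067], [-0.023, -0.079], [-0.024, -0.092], [-0.023, -0.105], [-0.022, -0.117], [-0.02, -0.129], [-0.017, -0.14], [-0.014, -0.15], [-0.01, -0.158], [-0.008, -0.164]]
stage [0.485 0.066]
[[-0.008, -0.018], [-0.012, -0.024], [-0.016, -0.031], [-0.021, -0.04], [-0.025, -0.051], [-0.029, -0.063], [-0.033, -0.076], [-0.035, -0.09], [-0.036, -0.102], [-0.036, -0.115], [-0.035, -0.127], [-0.034, -0.138], [-0.032, -0.147], [-0.03, -0.155], [-0.028, -0.161]]
boardtop [ 0.45617207 -0.0361985 ]
```

Request:
arm_command(
  deltas=[0,0,0,-0.01,0.008,0,0,0,0,0,-0.01,0.008,0.045,0,0,0,0,-0.02,0.02,0.075,0,0,0,0,-0.045,0.07,0.075,0,0,0,0,-0.065,0.113,0.075,0,0,0,0,-0.065,0.113,0.07,0,0,0,0,-0.065,0.113,0.06,0,0,0,0,-0.065,0.113,0.055,0,0,0,0,-0.065,0.113,0.05,0,0,0,0,-0.065,0.113,0.05,0],
)

```text
clock: 7.15
position: [0.4548, -0.037, 0.164]
ee_rot: [3.142, -0.005, -0.003]
force: [0.4, -0.3, 0.7]
width: 0.007
gripper_force: 0.0
```

Request:
arm_command(
  deltas=[0,0,0,0,0,-0.003,0,0,0,0,0,0,-0.006,0,0,0,0,0,0,-0.008,0],
)

```text
clock: 7.45
position: [0.4553, -0.0362, 0.1568]
ee_rot: [3.142, -0.003, -0.0]
force: [0.7, 0.3, -0.1]
width: 0.005
gripper_force: 0.0
```

Request:
arm_command(
  deltas=[0,0,0,0,0,-0.002,0,0,0,0,0,0,-0.004,0,0,0,0,0,0,-0.005,0],
)

```text
clock: 7.75
position: [0.4552, -0.036, 0.1519]
ee_rot: [3.142, -0.002, -0.0]
force: [-0.5, -0.5, 0.1]
width: 0.005
gripper_force: 0.0
```

Request:
arm_command(
  deltas=[0,0,0,0,0,-0.003,0,0,0,0,0,0,-0.006,0,0,0,0,0,0,-0.007,0],
)

```text
clock: 8.05
position: [0.455, -0.036, 0.1447]
ee_rot: [3.142, -0.002, -0.001]
force: [0.0, -0.8, 0.0]
width: 0.004
gripper_force: 0.0
```

Request:
arm_command(
  deltas=[0,0,0,0,0,-0.002,0,0,0,0,0,0,-0.004,0,0,0,0,0,0,-0.006,0],
)

```text
clock: 8.35
position: [0.4553, -0.036, 0.1389]
ee_rot: [3.142, -0.002, 0.0]
force: [-1.0, -0.1, 0.3]
width: 0.011
gripper_force: 0.0
```

Request:
arm_command(
  deltas=[0,0,0,0,0,-0.002,0,0,0,0,0,0,-0.004,0,0,0,0,0,0,-0.006,0],
)

```text
clock: 8.65
position: [0.4552, -0.036, 0.1329]
ee_rot: [3.142, -0.002, -0.0]
force: [-1.0, -0.7, 0.2]
width: 0.005
gripper_force: 0.0
```

Run:
```python
from h import *
im=optics.get_image("wrist");cv2.imwrite("pics/w4.png",im)
s=sensors.observe();print(s["position"],s["force"],s["ft_torque"],s["width"],s["gripper_force"])
c=optics.calibration("wrist");print(np.array(c["camera_matrix"])[0,0])
R=cv2.Rodrigues(np.array(c["rvec"],float))[0];print("cam",-R.T@np.array(c["tvec"]).ravel(),R[2])
# print coarse ascii of wrist image
g=cv2.resize(cv2.cvtColor(im,cv2.COLOR_BGR2GRAY),(100,36),interpolation=cv2.INTER_AREA)
for r in g: print(''.join(" .:-=+*#%@"[int(x)*10//256] for x in r))
for a in(170.8,177.3,237.3): print(a,[proj("wrist",[[*(AX+r*np.array([np.cos(np.radians(a)),np.sin(np.radians(a))])),.145] for r in(.175,.1,.03)]).tolist()])
```

```text
[ 0.45502234 -0.03603947  0.13257508] [-0.72796049 -0.1655373   0.32597928] [ 0.06872832  0.01356459 -0.02799293] 0.0029058754608734865 0.0
327.41949915395594
cam [ 0.52322545 -0.03584791  0.30357043] [-2.54240041e-01 -7.54519700e-04 -9.67140854e-01]
+++++++=++++#+=%*+====++++==-------------------:::-++=:=-==--------------===++%%*+=+*%#==#+=--++++++
==+++++++++++#-*%+++++++==-------------------=++-:=++=+*+=----------------==+*%%%%##%%*=**+=--++++++
+++++++++++++#+=*++++==-------------------=+++****=++*####*==-------===++++++***#%%%%#+=#++=-=++++==
=============+*++++=-------------------=++++******=++#%%%%%#++===+++**+++++++++***#%%%%#*++-:--=----
=======+++++++++==--=---------------=+++++********=++#%%%%%%#%%#**++++***+++*++++***#%%%%#*:-==+++++
++++++++*#%*++=------------------==+*++***********=++#%%%%%%%%%%%%#**+++***+++**++++***#%%%#+===++++
======*%%%%#==-----------------=+**++************++++#%%%%%%%%%%%%%%#***++****++**++++***#%%%%*=-===
+++*#%%%%#**#*+=+====++=----=+***++***********+++++++%%%%%%%%%%%%%%%%%%#***+*****++**++++***#%%%#+++
+#%%%%#******************##****++=----=++
[... 2256 characters left out ...]
.........................
....................................................................................................
......:::::::::::::---------------------------------------------:..:::::::::::::::::::::............
....-============================================================:::::::::::::::::::::::::::::::::::
..-===============================================================-:::::::::::::::::::::::::::::::::
:-================================================================-::-==++++++=====++----------.....
170.8 [[[277.0, 277.6], [297.4, 136.8], [321.6, -29.0]]]
177.3 [[[313.9, 281.0], [321.1, 139.3], [329.5, -28.0]]]
237.3 [[[641.7, 127.7], [522.4, 34.1], [394.5, -66.2]]]
```

Fingers still reach nothing at nominal tip z 0.114, though the board top is at 0.145. The evidence (side view, first stroke) suggests the tips sit about 30 mm higher than reported. I'll keep feeling downwards.

Request:
arm_command(
  deltas=[0,0,0,0,0,-0.001,0,0,0,0,0,0,-0.002,0,0,0,0,0,0,-0.003,0,0,0,0,0,0,-0.003,0],
)

```text
clock: 9.1
position: [0.4554, -0.036, 0.1313]
ee_rot: [3.141, -0.002, 0.001]
force: [-6.1, -0.2, 18.1]
width: 0.009
gripper_force: 8.9
```

Request:
arm_command(
  deltas=[0,0,0,0,0,-0.001,0,0,0,0,0,0,-0.002,0,0,0,0,0,0,-0.003,0,0,0,0,0,0,-0.003,0],
)

```text
clock: 9.5
position: [0.4557, -0.036, 0.1306]
ee_rot: [3.14, -0.002, 0.003]
force: [-17.6, -0.5, 53.1]
width: 0.004
gripper_force: 26.3
```

Run:
```python
from h import *
im=optics.get_image("wrist");cv2.imwrite("pics/w5.png",im)
s=sensors.observe();print(s["position"],s["force"],s["width"])
def lid(i,box,th):
    x0,y0,x1,y1=box;m=(i[y0:y1,x0:x1].max(2)<th).astype(np.uint8)
    n,l,st,c=cv2.connectedComponentsWithStats(m);k=1+st[1:,4].argmax()
    p=cv2.findContours((l==k).astype(np.uint8),0,1)[0][0];e=cv2.fitEllipse(p)
    return c[k]+[x0,y0],st[k],np.round(e[1],1)
print("wrist",lid(im,(150,60,300,220),60),im[130,240])
t=optics.get_image("top");u,st,e=lid(t,(325,195,375,230),60);q=ray("top",*u,.108)
print("top",u,st,e,q, "pred wrist",proj("wrist",[q,q+[.031,0,0],q+[0,.031,0],[*AX,.152]]).tolist(),np.array(optics.calibration("top")["camera_matrix"])[0,0])
```

```text
[ 0.45567836 -0.03603215  0.13060031] [-1.75483650e+01  4.07262929e-02  5.16158249e+01] 0.003547851486394755
wrist (array([231.21008065, 141.82446237]), array([  33,   34,   98,   97, 7440], dtype=int32), array([94.1, 98.9])) [43 43 45]
top [348.00243309 215.67883212] [ 14   7  20  28 411] [16.8 30.8] [0.4879 0.0199 0.108 ] pred wrist [[221.9, 175.3], [218.0, 122.2], [170.2, 175.3], [335.1, -127.1]] 385.4669134903605
```

Contact came at reported z 0.1315, with the load on the pads. So the true tip is 32 mm above the nominal one, i.e. true z = reported + 0.032. I'll use that offset from here, with push height at reported z 0.110.

Request:
arm_command(
  deltas=[0,0,0,0,0,0.015,0,0,0,0,0,0,0.03,0,0,0,0,-0.002,0.022,0.03,0,0,0,0,-0.002,0.044,0.03,0,0,0,0,-0.002,0.044,0.01,0,0,0,0,-0.002,0.044,-0.017,0,0,0,0,-0.002,0.044,-0.017,0],
)

```text
clock: 10.3
position: [0.4511, 0.0078, 0.1078]
ee_rot: [3.141, -0.001, -0.008]
force: [-1.0, 0.2, 0.4]
width: 0.005
gripper_force: 0.0
```

Request:
arm_command(
  deltas=[0,0,0,-0.001,-0.007,0,0,0,0,0,-0.001,-0.014,0,0,0,0,0,-0.001,-0.02,0,0,0,0,0,-0.002,-0.026,0,0,0,0,0,-0.003,-0.032,0,0,0,0,0,-0.004,-0.04,0,0,0,0,0,-0.004,-0.05,0,0,0,0,0,-0.004,-0.06,0,0,0,0,0,-0.003,-0.07,0,0,0,0,0,-0.002,-0.081,0,0,0,0,0,0.001,-0.092,0,0,0,0,0,0.004,-0.102,0,0,0,0,0,0.008,-0.112,0,0,0,0,0,0.012,-0.121,0,0,0,0,0,0.015,-0.129,0,0,0,0,0,0.019,-0.135,0,0,0,0,0,0.022,-0.14,0,0,0,0,0,0.022,-0.14,0,0],
)

```text
clock: 12.1
position: [0.4756, -0.1329, 0.11]
ee_rot: [3.141, -0.003, 0.0]
force: [-0.7, 0.3, -0.4]
width: 0.002
gripper_force: 0.0
```

```bash
cat > ang.py <<'E'
from h import *
# rectify top image onto board-top plane, polar about the axis; correlate with reference at start -> rotation
def polar(im,z):
    th=np.radians(np.arange(0,360,1.0)); rr=np.linspace(.03,.175,60)
    P=np.array([[AX[0]+r*np.cos(t),AX[1]+r*np.sin(t),z] for t in th for r in rr])
    uv=proj("top",P).astype(np.float32).reshape(360,60,2)
    return cv2.remap(im,uv[...,0],uv[...,1],cv2.INTER_LINEAR)
if __name__=="__main__":
    im=optics.get_image("top"); cv2.imwrite("pics/now.png",im)
    g=cv2.cvtColor(polar(im,.145),cv2.COLOR_BGR2GRAY)
    for a in range(90,300,3): print(a,''.join(" .:-=+*#%@"[int(x)*10//256] for x in g[a,::2]))
E
python3 ang.py
```

```text
90 -=========#%%@%%##%*++*++===+=
93 -===+=====+*++===---=+++++==++
96 ================+=--=++++++===
99 =====++++===+++=+==+==+==++==+
102 ====++++++++%%%%%%%%%%%%%%@%%#
105 ============+*******+**+*+++++
108 =---------------------=##%%%%@
111 -------------======++++%%%%%%%
114 :-------===++===++===++*#%%%%%
117 ::---==+++++++===**+==++%##%%%
120 :::==++++++++++%@@@@@%==#%###%
123 :::+++++++++++*%@@@@@@@+=%%%##
126 :::+++++++++=+**@@@@@@@@++##%%
129 :::+++++++++++*+*@@@@@@@#=####
132 :::++++++++++***+*%@@@@@#+####
135 :::+++++++++++**+**%@@@@#*=*%#
138 :::++++++++++++****+#@@%*+==+#
141 :::+++++++++++=******+*++++++=
144 .:-++++++++++++++++=+=++++++++
147 ::--==++++++++++++++++++++++++
150 :-----==++++++++++++++++++++++
153 ----:------==+++++++++++++++++
156 ===---------------======++++++
159 ++=========-------------------
162 ++++++++++++++++++++++++++++++
165 =++++++=++++=+++=+++++++++++++
168 ===+++++++++++++++++++++++++++
171 -=++++++++++++++++++++++++++++
174 -+*++++++++++++===--==+++++++=
177 -**+++++++++++===---==-=*%%%++
180 -+++++++++++++=:.....:-=#%%*=+
183 -==++++++++++=:
[... 645 characters left out ...]

240 =+=+++++=+=++#%%%#%%#%%-...::.
243 ===+++++++=*%%%%%#%%#%%:....::
246 =====+++===*+#%%##%%#%%:...:::
249 =====++++=+=+=*%#%%#=#%*::...:
252 =+=====+=+###*+===+=*%%#-#++--
255 =========+*##%#***++*%%*+#++++
258 --=+===++====+=+====+%%#-*=+++
261 ---+==++============+%%%%%%@%%
264 --:===++++==+=+==++=###+#+===-
267 --:=-===**=+++===+++#%%+*++++=
270 --:=----+*+##%++==+=##%++++++-
273 --:=------=+**+=++++%%%++*+++-
276 ==-=------=-++=++==-+*++**++=-
279 ++=+======-=-=++++=+*++*+#++--
282 ++++++++++=+++++*#**#%%%%#*#%%
285 ++++++++=+=++=++=+=*====+=*==-
288 ++====+=+++=++++++=#++=-+=++=-
291 =+====++++++=+++++++#+====++#-
294 ++=+==++++++++++++++**==+---=*
297 ++++===++++++==+++++=#===+++++
```

Polar sampling shows boards at 102°, 162°, 222° and 282°, so the caddy has turned 51.5° as planned and the containers are upright. Second push.

Request:
arm_command(
  deltas=[0,0,0,-0.002,0.006,0.02,0,0,0,0,-0.002,0.006,0.06,0,0,0,0,-0.002,0.05,0.065,0,0,0,0,-0.002,0.1,0.065,0,0,0,0,-0.002,0.145,0.065,0,0,0,0,-0.002,0.181,0.065,0,0,0,0,-0.002,0.181,0.065,0,0,0,0,-0.002,0.181,0.03,0,0,0,0,-0.002,0.181,0.0,0,0,0,0,-0.002,0.181,0.0,0],
)

```text
clock: 13.15
position: [0.4704, 0.048, 0.1072]
ee_rot: [3.14, -0.002, -0.01]
force: [-0.7, -0.1, 0.3]
width: 0.004
gripper_force: 0.0
```

Request:
arm_command(
  deltas=[0,0,0,-0.002,-0.007,0,0,0,0,0,-0.004,-0.013,0,0,0,0,0,-0.006,-0.019,0,0,0,0,0,-0.009,-0.025,0,0,0,0,0,-0.012,-0.033,0,0,0,0,0,-0.016,-0.043,0,0,0,0,0,-0.019,-0.054,0,0,0,0,0,-0.022,-0.067,0,0,0,0,0,-0.023,-0.079,0,0,0,0,0,-0.024,-0.092,0,0,0,0,0,-0.023,-0.105,0,0,0,0,0,-0.022,-0.117,0,0,0,0,0,-0.02,-0.129,0,0,0,0,0,-0.017,-0.14,0,0,0,0,0,-0.014,-0.15,0,0,0,0,0,-0.01,-0.158,0,0,0,0,0,-0.008,-0.164,0,0,0,0,0,-0.008,-0.164,0,0],
)

```text
clock: 14.95
position: [0.4654, -0.1161, 0.1099]
ee_rot: [3.141, -0.004, -0.0]
force: [0.2, -0.4, 0.2]
width: 0.002
gripper_force: 0.0
```

```bash
sed -i 's/range(90,300,3)/range(84,240,3)/' ang.py; python3 ang.py
```

```text
84 -+*+++=++++++*=--=--#-====+*+=
87 -+++++=+=====*+++***#*###%%#%%
90 -=========+%%%%%##**+++++===+=
93 ===+++=====*******+==+++====++
96 ========+++++%%%%@@%%%%@%%%%@%
99 ====-===-----+**++*+**++***+**
102 ==------------------=+*##%%%%#
105 -------------===+=+=+=*%%%%%##
108 ---------=====++==+++=#%%%%##%
111 ::----=++=++==++=++++=*%%%%##%
114 ::--==++++++==+==+==+=+%%%%#%%
117 ::-=+++++=+===+===++%++%%%###%
120 .:-++++++++==++=---+**=+@%##%%
123 ::-+++++=++==++:....-#*-#%##%%
126 ::-++++++=+=+*=..:.:.*%#-###%%
129 :::+++++=+===+=..:.:.*%@%+##%%
132 :::+++++=++===+:..:.-@@%#*%#%#
135 :::+++++=++=====-::-%@#+++=*%%
138 :::+++++=++===+=+++++==++++=+*
141 ::-==+++++++==+==+*+-=+++++===
144 ::----==++++==+==++==+++++++==
147 ----------====++==+++=+++++++=
150 ====--------------======++++++
153 +++==============---=---------
156 +++++++++++++++++++++++++++++=
159 =++++=++++=+====+====++==+++++
162 ==+++=++++++++===+===+++==++++
165 :-+++++++++++++==----==++==+++
168 .=++++++++++++=------=-=+++=++
171 :=+++++++++++=-=+++*==--==+===
174 :=+++++++++++=+*=--==+=-==+++=
177 --++++++++++++*+....:......:..
180 --=+++++++++++**.::..........:
183 ---=++++++++=+**..............
186 ----++++++++=+**:.............
189 -----=*##**+*++*+-...:........
192 ------+%%%%%%#+@@%:..........:
195 -------+*#%%%%%%%*-...::------
198 ----------=+%%%%%%*:------=+++
201 ------------=+##%%%-===+++++=+
204 --------------:-=+=++++++--:::
207 =-----------------+++++=::....
210 =====-------------=+++=:......
213 ++================-+++:.......
216 +++++++++++++++++=+++-........
219 +++++++=++=+++++*%%%*:........
222 +=++=+++++++===-*%%%%#........
225 +=+++++++++=-==++*#%%#......:.
228 ++++++++++=-==+#*=+##:....:..:
231 ++++++++++--==:....:=...:.::::
234 ++++++++++-=-...........::::::
237 +++++++++=-=:..........:::::::
```

Boards are now at 96°, 156° and 216°, and the square bottle's cap is at about 127°. Third push, board 156°→207°.

Request:
arm_command(
  deltas=[0,0,0,-0.002,0.006,0.02,0,0,0,0,-0.002,0.006,0.06,0,0,0,0,0.0,0.05,0.065,0,0,0,0,0.01,0.1,0.065,0,0,0,0,0.02,0.145,0.065,0,0,0,0,0.02,0.181,0.065,0,0,0,0,0.02,0.181,0.065,0,0,0,0,0.02,0.181,0.03,0,0,0,0,0.02,0.181,0.0,0,0,0,0,0.02,0.181,0.0,0],
)

```text
clock: 16.0
position: [0.4822, 0.0649, 0.107]
ee_rot: [3.14, -0.001, -0.01]
force: [0.3, -0.3, 0.2]
width: 0.008
gripper_force: 0.0
```

Request:
arm_command(
  deltas=[0,0,0,-0.003,-0.006,0,0,0,0,0,-0.006,-0.012,0,0,0,0,0,-0.008,-0.018,0,0,0,0,0,-0.012,-0.024,0,0,0,0,0,-0.016,-0.031,0,0,0,0,0,-0.021,-0.04,0,0,0,0,0,-0.025,-0.051,0,0,0,0,0,-0.029,-0.063,0,0,0,0,0,-0.033,-0.076,0,0,0,0,0,-0.035,-0.09,0,0,0,0,0,-0.036,-0.102,0,0,0,0,0,-0.036,-0.115,0,0,0,0,0,-0.035,-0.127,0,0,0,0,0,-0.034,-0.138,0,0,0,0,0,-0.032,-0.147,0,0,0,0,0,-0.03,-0.154,0,0,0,0,0,-0.029,-0.158,0,0,0,0,0,-0.029,-0.158,0,0],
)

```text
clock: 17.8
position: [0.4563, -0.0926, 0.1099]
ee_rot: [3.141, -0.003, -0.0]
force: [0.6, 0.3, 0.3]
width: 0.005
gripper_force: 0.0
```

Request:
arm_command(
  deltas=[0,0,0,-0.002,0.006,0.01,0,0,0,0,-0.004,0.006,0.04,0,0,0,0,-0.05,-0.01,0.08,40,0,0,0,-0.1,-0.03,0.09,91,0,0,0,-0.1,-0.03,0.09,91,0,0,0,-0.1,-0.03,0.09,91],
)

```text
clock: 18.4
position: [0.3544, -0.1224, 0.2014]
ee_rot: [3.14, -0.005, 0.002]
force: [1.4, 0.3, -0.8]
width: 0.301
gripper_force: 0.0
```

```bash
sed -i 's/range(84,240,3)/range(132,222,3)/' ang.py; python3 ang.py
python3 - <<'E'
from h import *
im=cv2.imread("pics/now.png")
# black cap of the square bottle near bay
for nm,i,box,cam in(("top",im,(330,185,400,235),"top"),):
    x0,y0,x1,y1=box;g=i[y0:y1,x0:x1].max(2);m=(g<60).astype(np.uint8)
    n,l,st,c=cv2.connectedComponentsWithStats(m)
    for k in range(1,n):
        if st[k,4]>15: print(nm,c[k]+[x0,y0],st[k].tolist(),ray(cam,*(c[k]+[x0,y0]),.158))
w=optics.get_image("wrist");cv2.imwrite("pics/w6.png",w);s=sensors.observe();print(s["position"])
m=(w.max(2)<60).astype(np.uint8);n,l,st,c=cv2.connectedComponentsWithStats(m)
for k in range(1,n):
    if st[k,4]>300: print("wrist",c[k],st[k].tolist(),ray("wrist",*c[k],.158))
E
```

```text
132 :.:+++++++++===============+==
135 :::==++++++==============+===+
138 ------====++=+====++====+==+++
141 ====---------=-========+++++++
144 +++=================----------
147 +++++++++++++++++++=++=+++++==
150 ++=++==+============+==+++++==
153 =-==+++++==+=======++++++++===
156 -:=+++++==+===+====+==+++++==+
159 :.+++++==========++=*#++++====
162 .:+++++===========---=%%*====+
165 .-+++++========--=+*+=*%%%+===
168 .-+++++======-====+++=*#%##%*+
171 :-=++++======+++=--=+#+*###%*=
174 :--=+++=+===+++-....-@#++###+=
177 :---=++======+=......@#**##%++
180 -----=+=+====+=......@#*%##*++
183 ------==+======:....:++%%###+*
186 -----:--=======-:..:=#%%%##+=#
189 ----------=====+++++#%%%%%#==#
192 ------------=+*#%**#%%%%%%#+=*
195 ----------------==++##%%%%%+=*
198 ----------------------===++=+*
201 ====-------------------======+
204 +=+==============-==-------=--
207 +++++++++++++++++++++++++++++=
210 +++===+++=++=----=#%%%#%%%++#=
213 +++===+++++=------=*%%####=*+=
216 +++++++++++---==----+#%%#+=#+=
219 ++++++++++=----------*#%%+=*+=
top [334.83561644 194.16438356] [0, 5, 10, 10, 73] [0.5512 0.0613 0.158 ]
top [369.58024691 212.51851852] [35, 23, 10, 10, 81] [ 0.494  -0.0401  0.158 ]
[ 0.35684595 -0.1214812   0.20068311]
wrist [188.57378641   9.56990291] [157, 0, 58, 25, 1030] [ 0.4838 -0.0473  0.158 ]
wrist [430.44328553  77.84615385] [416, 5, 29, 167, 767] [ 0.4461 -0.1924  0.158 ]
wrist [532.69448819  95.49527559] [421, 5, 176, 205, 6350] [ 0.4357 -0.2572  0.158 ]
wrist [451.27399381 111.46439628] [432, 79, 55, 62, 646] [ 0.4261 -0.2074  0.158 ]
wrist [272.36824963 322.09817664] [0, 231, 640, 165, 34387] [ 0.274  -0.0895  0.158 ]
wrist [446.48884989 273.09849267] [375, 231, 141, 88, 9686] [ 0.3141 -0.2157  0.158 ]
```

Boards at 147° and 207° put the bay at 177°, the front, with the cap at about (0.494, −0.040). I'll hover above it with fingers at 60 mm so they clear the boards, and refine with the wrist camera.

Request:
arm_command(
  deltas=[0,0,0,0.03,0.02,0,60,0,0,0,0.07,0.042,0,60,0,0,0,0.11,0.065,0,60,0,0,0,0.138,0.082,0,60,0,0,0,0.138,0.082,0,60,0,0,0,0.138,0.082,0,60],
  force=25,
)

```text
clock: 19.1
position: [0.4947, -0.0383, 0.1991]
ee_rot: [-3.14, -0.003, 0.003]
force: [-1.0, -0.7, -0.7]
width: 0.651
gripper_force: 0.0
```

Run:
```python
from h import *
s=sensors.observe();print(s["position"],s["width"])
w=optics.get_image("wrist");cv2.imwrite("pics/w7.png",w)
print("pred",proj("wrist",[[.494,-.04,.158],[.494,-.0245,.158],[.5095,-.04,.158]]).tolist())
m=(w.max(2)<60).astype(np.uint8);n,l,st,c=cv2.connectedComponentsWithStats(m)
for k in range(1,n):
    if st[k,4]>200: print("wrist",c[k],st[k].tolist(),ray("wrist",*c[k],.158))
g=cv2.resize(cv2.cvtColor(w,cv2.COLOR_BGR2GRAY),(100,36),interpolation=cv2.INTER_AREA)
for r in g: print(''.join(" .:-=+*#%@"[int(x)*10//256] for x in r))
```

```text
[ 0.49470216 -0.03827722  0.19907111] 0.6513364166014893
pred [[316.3, 216.7], [293.5, 216.7], [316.4, 194.6]]
wrist [170.42412993 125.70162413] [143, 103, 57, 48, 2155] [0.5543 0.0524 0.158 ]
wrist [518.82886812 247.74157148] [421, 149, 219, 170, 14445] [ 0.4714 -0.1813  0.158 ]
wrist [310.13939394 216.46464646] [299, 187, 34, 48, 495] [ 0.4942 -0.0358  0.158 ]
wrist [264.54169592 325.06955821] [0, 231, 640, 169, 38457] [ 0.4092 -0.0015  0.158 ]
wrist [250.02236422 248.83386581] [239, 232, 19, 28, 313] [0.4704 0.0062 0.158 ]
wrist [238.04984424 301.02180685] [231, 290, 18, 28, 321] [0.4294 0.017  0.158 ]
wrist [392.37216828 300.84466019] [383, 290, 17, 28, 309] [ 0.4296 -0.0956  0.158 ]
wrist [623.08536585 394.58231707] [606, 390, 34, 10, 328] [ 0.3457 -0.2844  0.158 ]
###***#****++==+++=++==++++++=+===++++++++++++---==+=---=+++++++======----+=++*=#+=-++*++++++====*--
++****#####*=======++++++++++=+++++++++++++++=--++++*+---+++++++==========++++#=#+=-=#+++++++++=*=-=
==--====++++++++++============+++++++++++++++===++++*+=--++++++++++===++++++++#=#+=-+#+++++++++=*-=+
++++++======++==
[... 2616 characters left out ...]
............................::.......:::::::::::..............................................
....................................................................................................
....................................................................................................
......:::::::::::::---------------------------------------------:............::::::::::.............
....-============================================================:...........:::::::::::::::::::::::
..:===============================================================............::::::::::::::::::::::
:-================================================================-...::::::::::::::::---------.....
```

The cap sits at about (318,212) in the wrist view against a predicted (316,217), so the hover is centred within 2 mm. Descend and grip.

Request:
arm_command(
  deltas=[0,0,0,0,0,-0.02,60,0,0,0,0,0,-0.04,60,0,0,0,0,0,-0.055,60,0,0,0,0,0,-0.065,60,0,0,0,0,0,-0.072,60,0,0,0,0,0,-0.076,60,0,0,0,0,0,-0.076,60],
)

```text
clock: 19.85
position: [0.4941, -0.0401, 0.124]
ee_rot: [3.142, -0.002, -0.0]
force: [-0.2, 0.4, 0.4]
width: 0.656
gripper_force: 0.0
```

Request:
arm_command(
  deltas=[0,0,0,0,0,0,45,0,0,0,0,0,0,35,0,0,0,0,0,0,20,0,0,0,0,0,0,20,0,0,0,0,0,0,20,0,0,0,0,0,0,20],
  force=25,
)

```text
clock: 20.45
position: [0.4944, -0.0404, 0.1242]
ee_rot: [3.141, -0.002, 0.001]
force: [0.6, -1.9, 2.4]
width: 0.333
gripper_force: 25.0
```

The opening is 30.6 mm, so it has the cap. Lift.

Request:
arm_command(
  deltas=[0,0,0,0,0,0.005,20,0,0,0,0,0,0.012,20,0,0,0,0,0,0.02,20,0,0,0,0,0,0.025,20,0,0,0,0,0,0.025,20,0,0,0,0,0,0.025,20,0,0,0,0,0,0.035,20,0,0,0,0,0,0.05,20,0,0,0,0,0,0.07,20,0,0,0,0,0,0.09,20,0,0,0,0,0,0.11,20,0,0,0,0,0,0.13,20,0,0,0,0,0,0.145,20,0,0,0,0,0,0.15,20,0,0,0,0,0,0.15,20],
)

```text
clock: 21.95
position: [0.4944, -0.0399, 0.2746]
ee_rot: [3.141, -0.002, 0.002]
force: [0.0, 0.3, -3.7]
width: 0.33
gripper_force: 25.0
```

Run:
```python
from h import *
s=sensors.observe();print(s["position"],s["width"],s["gripper_force"],s["force"])
im=optics.get_image("top");roi=im[195:285,210:290].astype(int);sat=roi.max(2)-roi.min(2)
m=cv2.morphologyEx((sat<25).astype(np.uint8),cv2.MORPH_OPEN,np.ones((3,3)))
n,l,st,c=cv2.connectedComponentsWithStats(m);k=1+st[1:,4].argmax();r=cv2.minAreaRect((np.argwhere(l==k)[:,::-1]+[210,195]).astype(np.float32));print(r,ray("top",*r[0],.03))
# brightness profile along the scale's long axis at z .04
o=np.array([.4146,.3395]);a=np.radians(-10.8);X=np.array([np.cos(a),np.sin(a)]);Y=np.array([-X[1],X[0]])
for q,lab,o2 in((X,"x",0),(Y,"y",.028)):
    print(lab,[(round(t,3),int(im[tuple(np.round(proj("top",[*(o+X*o2+q*t),.04])[0][::-1]).astype(int))].mean())) for t in np.arange(-.11,.115,.01)])
```

```text
[ 0.49443208 -0.03992368  0.27462571] 0.33024983090611854 24.96513605117798 [ 1.17250486e-03  2.94053016e-01 -3.73275035e+00]
((249.20797729492188, 241.35598754882812), (45.615787506103516, 61.08937454223633), 10.30484676361084) [0.4145 0.3395 0.03  ]
x [(np.float64(-0.11), 141), (np.float64(-0.1), 132), (np.float64(-0.09), 149), (np.float64(-0.08), 82), (np.float64(-0.07), 176), (np.float64(-0.06), 180), (np.float64(-0.05), 124), (np.float64(-0.04), 141), (np.float64(-0.03), 222), (np.float64(-0.02), 215), (np.float64(-0.01), 213), (np.float64(-0.0), 216), (np.float64(0.01), 212), (np.float64(0.02), 217), (np.float64(0.03), 211), (np.float64(0.04), 215), (np.float64(0.05), 215), (np.float64(0.06), 210), (np.float64(0.07), 213), (np.float64(0.08), 213), (np.float64(0.09), 212), (np.float64(0.1), 77), (np.float64(0.11), 82)]
y [(np.float64(-0.11), 124), (np.float64(-0.1), 124), (np.float64(-0.09), 130), (np.float64(-0.08), 113), (np.float64(-0.07), 166), (np.float64(-0.06), 220), (np.float64(-0.05), 218), (np.float64(-0.04), 219), (np.float64(-0.03), 214), (np.float64(-0.02), 218), (np.float64(-0.01), 214), (np.float64(-0.0), 217), (np.float64(0.01), 213), (np.float64(0.02), 217), (np.float64(0.03), 218), (np.float64(0.04), 218), (np.float64(0.05), 214), (np.float64(0.06), 217), (np.float64(0.07), 127), (np.float64(0.08), 133), (np.float64(0.09), 127), (np.float64(0.1), 128), (np.float64(0.11), 124)]
```

The plate spans −35 to +95 mm along the scale's axis, so its centre is (0.444, 0.334). Carry the bottle there.

Request:
arm_command(
  deltas=[0,0,0,-0.002,0.01,0,20,0,0,0,-0.005,0.03,0,20,0,0,0,-0.009,0.06,0,20,0,0,0,-0.013,0.095,0,20,0,0,0,-0.018,0.13,0,20,0,0,0,-0.023,0.165,0,20,0,0,0,-0.027,0.2,0,20,0,0,0,-0.032,0.235,0,20,0,0,0,-0.037,0.27,0,20,0,0,0,-0.041,0.305,0,20,0,0,0,-0.045,0.335,0,20,0,0,0,-0.048,0.358,0,20,0,0,0,-0.05,0.37,0,20,0,0,0,-0.05,0.374,0,20,0,0,0,-0.05,0.374,0,20],
)

```text
clock: 23.5
position: [0.4441, 0.3336, 0.2736]
ee_rot: [3.141, -0.002, -0.001]
force: [0.2, -0.3, -2.8]
width: 0.332
gripper_force: 25.0
```

Request:
arm_command(
  deltas=[0,0,0,0,0,-0.01,20,0,0,0,0,0,-0.03,20,0,0,0,0,0,-0.05,20,0,0,0,0,0,-0.07,20,0,0,0,0,0,-0.09,20,0,0,0,0,0,-0.105,20,0,0,0,0,0,-0.115,20,0,0,0,0,0,-0.122,20,0,0,0,0,0,-0.128,20,0,0,0,0,0,-0.132,20,0,0,0,0,0,-0.135,20,0,0,0,0,0,-0.135,20],
)

```text
clock: 24.7
position: [0.4442, 0.334, 0.1389]
ee_rot: [3.142, -0.002, -0.0]
force: [0.6, 0.0, -2.6]
width: 0.333
gripper_force: 25.0
```

Request:
arm_command(
  deltas=[0,0,0,0,0,-0.002,20,0,0,0,0,0,-0.003,20,0,0,0,0,0,-0.004,20,0,0,0,0,0,-0.005,20,0,0,0,0,0,-0.005,20],
)

```text
clock: 25.2
position: [0.4444, 0.334, 0.1343]
ee_rot: [-3.141, 0.002, -0.001]
force: [-0.3, -1.1, -0.1]
width: 0.332
gripper_force: 25.0
```

Request:
arm_command(
  deltas=[0,0,0,0,0,-0.001,20,0,0,0,0,0,-0.001,20],
)

```text
clock: 25.4
position: [0.445, 0.3342, 0.1342]
ee_rot: [-3.141, 0.003, -0.003]
force: [-1.2, -2.6, 8.2]
width: 0.332
gripper_force: 25.0
```

It's standing on the plate. Ease off, release slowly and withdraw straight up.

Request:
arm_command(
  deltas=[0,0,0,0,0,0.001,28,0,0,0,0,0,0.001,32,0,0,0,0,0,0.001,36,0,0,0,0,0,0.001,42,0,0,0,0,0,0.001,50,0,0,0,0,0,0.001,60,0,0,0,0,0,0.001,60,0,0,0,0,0,0.001,60,0,0,0,0,0,0.015,60,0,0,0,0,0,0.04,60,0,0,0,0,0,0.075,60,0,0,0,0,0,0.12,60,0,0,0,-0.04,-0.04,0.13,60,0,0,0,-0.08,-0.08,0.13,60,0,0,0,-0.12,-0.12,0.13,60,0,0,0,-0.12,-0.16,0.13,60,0,0,0,-0.12,-0.16,0.13,60,0,0,0,-0.12,-0.16,0.13,60],
)

```text
clock: 27.2
position: [0.3242, 0.1729, 0.2642]
ee_rot: [3.141, -0.006, 0.004]
force: [-0.3, 0.8, -0.0]
width: 0.657
gripper_force: 0.0
```

Run:
```python
from h import *
s=sensors.observe();print(s["clock"],s["position"],s["width"],s["force"])
for cam,box in(("top",(230,200,290,270)),("side",(310,200,400,290))):
    i=optics.get_image(cam);x0,y0,x1,y1=box;m=(i[y0:y1,x0:x1].max(2)<60).astype(np.uint8)
    n,l,st,c=cv2.connectedComponentsWithStats(m)
    for k in range(1,n):
        if st[k,4]>12: print(cam,c[k]+[x0,y0],st[k].tolist())
    print(cam,"pred cap top/mid",proj(cam,[[.444,.334,.168],[.444,.334,.156]]).tolist())
```

```text
27.2 [0.32424462 0.17294694 0.26417041] 0.6570712481468342 [-0.33499598  0.76086837 -0.01469151]
top [244.         232.36708861] [9, 28, 11, 10, 79]
top [276.  268.5] [41, 68, 11, 2, 22]
top pred cap top/mid [[242.9, 232.7], [243.7, 232.6]]
side [341.14814815 232.5       ] [28, 29, 8, 8, 54]
side pred cap top/mid [[342.0, 230.2], [341.9, 233.1]]
```

The cap is seen within 1 to 3 pixels of the position predicted for an upright bottle at the plate's centre in both views, the gripper is clear. Hand in.

```bash
python3 -c "
from h import *
print(arm.sign_off())"
```

```text
the job is handed in; nothing more can be done
None
```

I turned the caddy, set the square bottle upright at the middle of the grey scale's plate, let go and handed the job in at about 27 s. My last check was of the bottle only, from its cap position in two views; the other containers looked upright when last seen, just before the lift.

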